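# Set the tilting vise to zero and hold a borescope centred in a press guide bush

## Task

Use its ball-ended lever to bring the tilt-and-swivel vise back to zero on both scales: lever level and pointing straight forward over the red mark on the base, so that the brass guide bush in it stands upright for its inspection picture. Then take the borescope from its stand and lower its tube into the bush, the scope never touching bush or vise, until the yellow band on the tube is level with the bush's top rim. Finish while still holding it there in the gripper, motionless and centred in the bore, and leave everything else on the bench in its place.

Things in the scene. Friction and masses are not known exactly. Their poses are not given: they have to be found in the camera images.
- vise: Blue tilt-and-swivel bench vise, bolted down; base plate 210 x 160 x 14 mm, origin under its centre on the bench, z up, front (red zero mark) at -x. A turntable swivels about the vertical through the origin; between its two cheeks (tops 126 mm high, 148 mm apart outside) a cradle tilts about a level axis 100 mm above the bench, crossing the swivel axis. It clamps the bush and carries the lever.
- swivel (a joint): Swivel of the vise (rad). 0: lever over the red mark, along the vise's -x; positive is counter-clockwise from above (lever towards the vise's -y). Range -1.4 to 1.4; starts between -0.9 and -0.4. Friction of 0.4 N m (3 N at the ball) keeps it where it is left.
- tilt (a joint): Tilt of the vise's cradle (rad). 0: lever level, bush upright; positive: lever raised, bush leaning away from the lever. Range -0.5 to 0.8; starts between 0.3 and 0.6. Friction of 0.45 N m (3 N at the ball) keeps it where it is left.
- lever_ball (a point): Centre of the black ball, 28 mm in diameter, on the end of the cradle's 10 mm round lever, 160 mm from the crossing of swivel and tilt axes and level with it when tilt is 0. Axes turn with the cradle: x from ball to cradle along the lever, y the tilt axis. Grasp from above, fingers either side of the lever; the ball may roll between the pads.
- bush_mouth (a point): Centre of the brass bush's bore at its top rim, 35 mm above the tilt axis along the bore: 135 mm above the bench on the swivel axis when tilt is 0. z points out along the bore. Bore 22 mm in diameter, straight through, 60 mm deep; bush 36 mm outside, flange 48 mm wide, 8 mm thick, at the top. Below it 35 mm of free space.
- stand: Grey painted borescope stand, fixed: base 120 x 90 x 10 mm, a post at its +x side and a 62 x 62 x 6 mm shelf, its top 125 mm above the bench, with a vertical 18 mm hole above the origin in which the scope's tube hangs. Origin on the bench, z up.
- scope: Rigid borescope, loose, 0.13 to 0.21 kg. Steel tube 8 mm in diameter, 110 mm long; origin at the centre of its lower end (tip), z up the tube. Above it a collar, 28 mm wide, 8 mm high, resting on the stand's shelf, then a black camera head 38 (x) x 28 (y) x 62 mm high, and an eyecup to 186 mm above the tip. Starts upright in the stand, tip 15 mm above the bench: lift it straight up.
- scope_tip (a point): Centre of the tube's lower end.
- scope_band (a point): Centre of the tube at the middle of the painted yellow band (6 mm wide), 50 mm above the tip.
- scope_grip (a point): Middle of the camera head, 150 mm above the tip: where to grip it, across its 28 mm (scope y).
- offcut_box: bystander: open cardboard box of white test-strip offcuts, 200 x 160 x 55 high (mm); origin at the centre of its underside, loose
- spare_bush: bystander: spare brass flanged bush standing on the bench, 48 across its flange, 60 high (mm); origin at the centre of its underside, loose
- pillar: bystander: bright steel guide pillar (21 in diameter) upright on a dark foot (44), 110 high (mm); origin at the centre of its underside, loose
- cleaner: bystander: white cleaner bottle with blue cap, 60 in diameter, 160 high (mm); origin at the centre of its underside, loose
- grease: bystander: green grease tin, 64 in diameter, 55 high (mm); origin at the centre of its underside, loose
- screwdriver: bystander: screwdriver lying on the bench (mm); origin at the centre of its underside, loose
- pin_tray: bystander: low blue tray with steel dowel pins, 120 x 85 x 25 high (mm); origin at the centre of its underside, loose
- caliper: bystander: digital caliper lying on the bench, 200 long, 15 high (mm); origin at the centre of its underside, loose
Things that resemble listed ones, but are neither listed nor needed, are in the scene too. Of the things that look like the scope, the largest one is meant.

How it is judged:
By the outcome, as a careful person would: the job done as asked, in the order asked, and still so for the second after the job is handed in, while the arm keeps its last pose, push and grip.
It also fails if it takes over 61 s, if anything falls off the work surface, if the arm or the gripper's body presses on something with over 40 N, if the wrist force passes 120 N, or if a joint passes its speed limit or range.

## Robot

A 6-joint arm with a two-finger parallel gripper is mounted at the origin on the work surface. World frame = base frame: x ahead of the robot, y to its left, z up, the work surface at z = 0. Lengths are in m, angles in rad, forces in N, time in s.
With the tool pointing down it reaches from about 0.35 to 0.775 m from the base axis. Payload 7.3 kg.
Tool frame: the origin (TCP) lies on the mounting face of the last link; the fingertips stand 178 mm ahead of it and the grasp point (between the pads) lies 159 mm ahead of it (robot.tcp_to_tips is the distance from the TCP to the fingertips, in m); z points along the fingers, y is the direction in which the jaws open and shut (so a half turn about z gives the same grasp; the last joint's range is limited). The gripper opens to 92 mm and grips with 3 to 60 N. Pads are 19 mm wide; open, the fingers measure 130 mm over their backs; the gripper's body (75 mm by 190 mm) begins 47 mm behind the grasp point.
Start: joints at [1.083, 0.342, 1.524, -0, 1.275, -0.146], TCP at [0.176, 0.495, 0.405] pointing down, gripper open.
Joint ranges: [-2.53, 2.53], [-0.77, 2.02], [0.04, 2.7], [-1, 4.14], [0.28, 2.66], [-3.11, 3.11]. Speed limits (rad/s): [2.57, 2.57, 3.14, 3.14, 3.14, 3.14].

## Interface

Orientations are given as [roll, pitch, yaw] about the fixed x, y, z axes, in that order (R = Rz(yaw) Ry(pitch) Rx(roll)).
In Python, from cell import robot, viewer gives the robot as it stands.
- The arm moves only by the shell command python3 -m creep 'ROWS' [OPENING] [FORCE]. ROWS is JSON, a list that holds one entry, the list of rows, each a list of 6 numbers: the shift along the world's x, y, z in mm, then the turn, a rotation vector about the world's x, y, z in degrees. A call has 1 to 5 rows; each row shifts and turns the pose as measured when the row begins; what a row does not reach is not made up. A row lasts 1/12 s, in which the tool goes at most 41.7 mm and 7.16 degrees, less where a joint would pass 70% of its speed; a pose out of reach is approached as far as the arm can. A call with a gripper value outside its range is refused whole. OPENING is the closure, from -1 (fully open) to 1 (shut), set as the call begins (- or left out, the last holds). The fingers move at their own pace and stop on an object; FORCE is the grip in N (left out, the last holds). Time passes only in rows, so rows that do not move let the fingers close. It gives the time, the measured TCP pose, the force and the opening at its end, in the units of the state.
- robot.observe(): the state, without advancing time (a new reading comes with each control period).
- viewer.read_camera(name): name is "side" or "top" or "wrist"; returns the picture (400x640x3 uint8, blue, green, red); there is no depth.
- viewer.camera_model(name): a dict with "fx", "fy", "cx", "cy" (pixels), "pose" (4x4, takes a point from camera to world coordinates); the wrist camera has in their place "mount" (4x4, takes a point from camera to tool coordinates, whose origin is the TCP and whose axes are the flange's). Camera axes: x right, y up, looking along -z (the intrinsics and any distortion apply to the point x, -y, -z); pixel columns grow to the right and rows downward; lengths in m; the calibration is good to about 2 mm. The wrist camera is an equidistant fisheye: a pixel r from the principal point sees the ray r / f radians off the axis. A picture is of the moment at which its call begins: read the wrist's pose just before it. camera_model takes no time and is no camera call.
- robot.hand_in(): hands the job in, once; it reports no verdict.
The state is a dict: "time": time; "qpos": joint angles; "qvel": joint speeds; "joint_efforts": joint torques, N m; "tool_pos": TCP position; "tool_rot": TCP orientation; "contact_force": force on the tool from outside, world axes, zero at the start; "torque": the same for the moment, N m; "opening": finger opening in m.
Only numpy, scipy, OpenCV 4.12 (cv2) and the standard library are available. Lean on these libraries where they do the work, as an engineer would, in place of code of your own. Each camera call takes 0.05 s, during which the arm holds its last target. There are 200 camera calls.

## Working session

There is one attempt and no reset: what is moved stays moved. The work goes in short steps, Python scripts to look and compute and a shell command to move; the robot and the scene stay as the last step left them, time stands still between calls to the robot, and variables do not carry over. Pictures are saved under pics/ and viewed, about 8 in all and at most 12, crops included, and the job is handed in when it is done.

```bash
mkdir -p pics; ls; cat > h.py <<'E'
import numpy as np, cv2
from cell import robot, viewer
from scipy.spatial.transform import Rotation as R
def toolT(s=None):
    s=s or robot.observe(); T=np.eye(4); T[:3,:3]=R.from_euler('xyz',s['tool_rot']).as_matrix(); T[:3,3]=s['tool_pos']; return T
def ray(name,px,T=None):
    m=viewer.camera_model(name); u=(px[0]-m['cx'])/m['fx']; v=(px[1]-m['cy'])/m['fy']
    if name=='wrist':
        r=np.hypot(u,v); k=np.sin(r)/r if r>1e-9 else 1; d=np.array([u*k,-v*k,-np.cos(r)]); P=(toolT() if T is None else T)@np.array(m['mount'])
    else:
        d=np.array([u,-v,-1]); P=np.array(m['pose'])
    d=P[:3,:3]@d; return P[:3,3],d/np.linalg.norm(d)
def onz(name,px,z,T=None):
    o,d=ray(name,px,T); return o+d*(z-o[2])/d[2]
def cross(r1,r2):
    (a,d),(b,e)=r1,r2; A=np.c_[d,-e]; t=np.linalg.lstsq(A,b-a,rcond=None)[0]; p,q=a+d*t[0],b+e*t[1]; return (p+q)/2,np.linalg.norm(p-q)
def proj(name,p,T=None):
    m=viewer.camera_model(name); P=((toolT() if T is None else T)@np.array(m['mount'])) if name=='wrist' else np.array(m['pose'])
    c=np.linalg.inv(P)@np.r_[p,1]; x,y,z=c[0],-c[1],-c[2]
    if name=='wrist':
        h=np.hypot(x,y); t=np.arctan2(h,z); x,y,z=x/h*t,y/h*t,1
    return np.array([m['fx']*x/z+m['cx'],m['fy']*y/z+m['cy']])
E
python3 - <<'E'
from h import *
print(robot.observe())
for n in ['side','top','wrist']:
    i=viewer.read_camera(n); cv2.imwrite(f'pics/{n}0.png',i); m=viewer.camera_model(n); print(n,{k:(np.round(v,3).tolist() if not isinstance(v,str) else v) for k,v in m.items()})
E
```

```text
pics
{'time': 0.0, 'qpos': array([ 1.08301502e+00,  3.42693356e-01,  1.52503620e+00, -3.77482442e-05,
        1.27542532e+00, -1.45965386e-01]), 'qvel': array([-0.00010651, -0.00160757, -0.00049022,  0.00053059, -0.00059535,
       -0.00221976]), 'joint_efforts': array([-7.41390413e-04, -4.31240916e+01, -2.44212896e+01,  7.16469577e-02,
        5.60057920e-02, -1.28123788e-04]), 'tool_pos': array([0.17587457, 0.49450477, 0.40405331]), 'tool_rot': array([-3.14004179e+00, -1.91508916e-04,  2.79978761e+00]), 'contact_force': array([ 0.4490357 , -0.62463933,  0.30728115]), 'torque': array([ 0.03910391, -0.03003222, -0.00853753]), 'opening': 0.09182862386927082}
side {'fx': 414.626, 'fy': 414.626, 'cx': 322.181, 'cy': 210.481, 'pose': [[0.925, 0.204, -0.322, 0.186], [-0.381, 0.45, -0.808, -0.983], [-0.02, 0.869, 0.494, 0.716], [0.0, 0.0, 0.0, 1.0]]}
top {'fx': 404.292, 'fy': 404.292, 'cx': 319.187, 'cy': 201.46, 'pose': [[-0.033, 0.977, -0.209, 0.307], [-0.999, -0.032, 0.007, 0.007], [0.0, 0.209, 0.978, 1.445], [0.0, 0.0, 0.0, 1.0]]}
wrist {'fx': 309.707, 'fy': 309.707, 'cx': 318.475, 'cy': 197.599, 'mount': [[0.001, 0.965, 0.262, 0.071], [1.0, -0.0, -0.0, 0.001], [-0.0, 0.262, -0.965, 0.02], [0.0, 0.0, 0.0, 1.0]]}
```

View pics/top0.png

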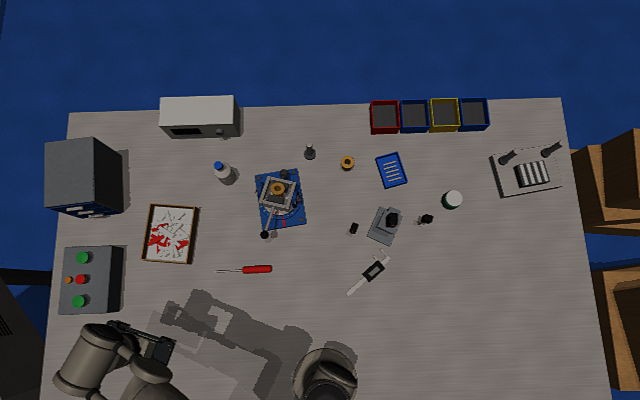

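View pics/side0.png

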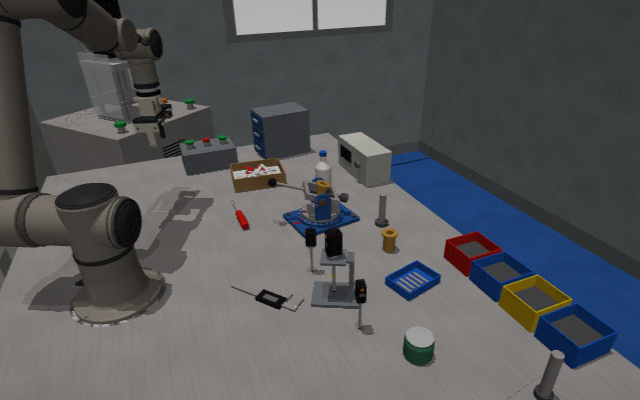

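The top view shows the vise at about (281,197) with the ball at (265,235). The scope candidates are the one in the stand at (392,218) and two look-alikes at (353,228) and (427,218). In the side view these are (334,245), (311,240) and (360,290). The one hanging in the grey stand is the largest, so I'll confirm that in a crop.

```bash
python3 - <<'E'
from h import *
t=cv2.imread('pics/top0.png'); s=cv2.imread('pics/side0.png')
a=cv2.resize(t[155:245,240:440],None,fx=4,fy=4,interpolation=cv2.INTER_CUBIC)   #800x360
b=cv2.resize(s[170:250,255:355],(0,0),fx=3,fy=3,interpolation=cv2.INTER_CUBIC)
c=cv2.resize(s[220:330,300:400],(0,0),fx=2.1,fy=2.1,interpolation=cv2.INTER_CUBIC)
im=np.zeros((600,800,3),np.uint8); im[:360]=a; im[360:600,:300]=b[:240]; im[360:360+c.shape[0],320:320+c.shape[1]]=c[:240]
cv2.imwrite('pics/crop1.png',im)
print('ball',cross(ray('top',(265,235)),ray('side',(272,183))))
print('scope head top',cross(ray('top',(392.5,217)),ray('side',(334,233))))
for n,i,x0,x1,y0,y1 in [('top',t,240,320,160,240),('side',s,275,365,190,240)]:
    hsv=cv2.cvtColor(i,cv2.COLOR_BGR2HSV)
    m=cv2.inRange(hsv,(0,120,60),(8,255,255))|cv2.inRange(hsv,(172,120,60),(180,255,255)); 
    y,x=np.nonzero(m[y0:y1,x0:x1]); print(n,'red',len(x),(x+x0).mean() if len(x) else 0,(y+y0).mean() if len(x) else 0, list(zip(x+x0,y+y0))[:12])
E
```

```text
ball (array([0.47922438, 0.17586694, 0.14745413]), np.float64(0.000936730905120903))
scope head top (array([ 0.51599987, -0.23096585,  0.1890338 ]), np.float64(0.003907732109155503))
top red 29 282.48275862068965 215.51724137931035 [(np.int64(255), np.int64(192)), (np.int64(299), np.int64(198)), (np.int64(297), np.int64(200)), (np.int64(298), np.int64(200)), (np.int64(298), np.int64(201)), (np.int64(275), np.int64(211)), (np.int64(276), np.int64(211)), (np.int64(275), np.int64(212)), (np.int64(276), np.int64(212)), (np.int64(275), np.int64(213)), (np.int64(274), np.int64(214)), (np.int64(275), np.int64(214))]
side red 24 305.4583333333333 213.25 [(np.int64(318), np.int64(202)), (np.int64(319), np.int64(202)), (np.int64(320), np.int64(202)), (np.int64(320), np.int64(203)), (np.int64(321), np.int64(203)), (np.int64(322), np.int64(203)), (np.int64(323), np.int64(203)), (np.int64(302), np.int64(210)), (np.int64(303), np.int64(210)), (np.int64(304), np.int64(210)), (np.int64(302), np.int64(211)), (np.int64(303), np.int64(211))]
```

View pics/crop1.png

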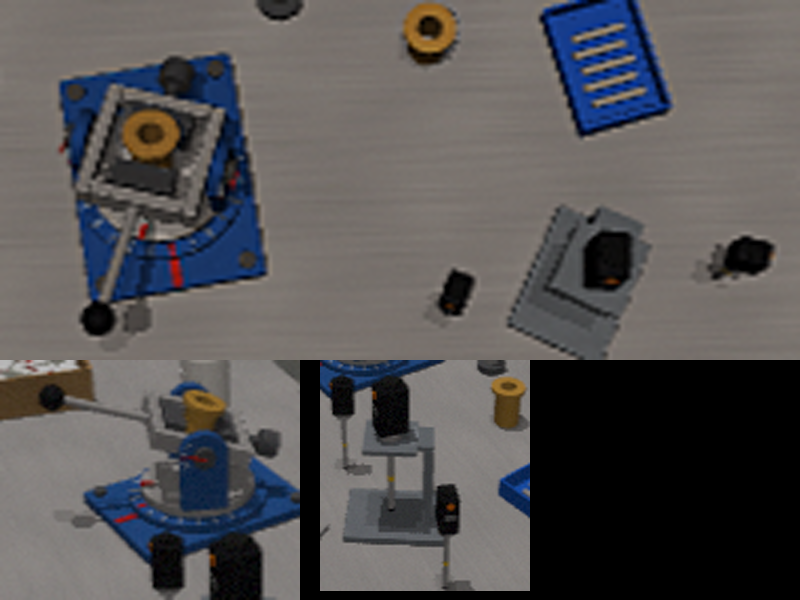

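The crop confirms it: the scope in the grey stand is clearly larger than the two free-standing look-alikes. Next I'll get the vise and stand poses from the plate corners.

```bash
python3 - <<'E'
from h import *
t=cv2.imread('pics/top0.png'); hsv=cv2.cvtColor(t,cv2.COLOR_BGR2HSV)
f=lambda c:(240+c[0]/4-.4,155+c[1]/4-.4)
V=np.array([onz('top',f(c),.014) for c in [(60,80),(230,55),(267,275),(95,300)]]); S=np.array([onz('top',f(c),.010) for c in [(562,205),(508,325),(603,360),(652,238)]])
for n,q in (('vise',V),('stand',S)):
    print(n,np.round(q[:,:2],3).tolist(),'c',q.mean(0).round(4),[np.linalg.norm(q[i]-q[(i+1)%4]).round(3) for i in range(4)])
# vise +x: from front (2,3) to back (0,1)
d=(V[0]+V[1]-V[2]-V[3]); print('vise yaw',np.degrees(np.arctan2(d[1],d[0])))
r=onz('top',f((176,265)),.0145); e=V.mean(0)-r; print('red',r,np.degrees(np.arctan2(e[1],e[0])),np.hypot(*e[:2]))
print('stand edge',[np.degrees(np.arctan2(*(S[i]-S[(i+1)%4])[[1,0]])) for i in range(4)])
m=cv2.inRange(hsv,(12,110,70),(28,255,255)); 
y,x=np.nonzero(m[170:210,255:310]); print('brass',x.mean()+255,y.mean()+170)
b=V.mean(0); print('ball rel',np.array([.4792,.1759])-b[:2])
print('scope hole check',proj('top',[*S.mean(0)[:2],.2]), 'head top at z=.201',onz('top',(392,216),.201))
E
```

```text
vise [[0.722, 0.23], [0.74, 0.074], [0.534, 0.045], [0.517, 0.199]] c [0.6283 0.137  0.014 ] [np.float64(0.158), np.float64(0.208), np.float64(0.155), np.float64(0.207)]
stand [[0.59, -0.224], [0.483, -0.168], [0.449, -0.251], [0.557, -0.303]] c [ 0.5199 -0.2364  0.01  ] [np.float64(0.121), np.float64(0.089), np.float64(0.12), np.float64(0.086)]
vise yaw 8.300671775965728
red [0.54608219 0.12624879 0.0145    ] 7.430294005631483 0.08294794278881108
stand edge [np.float64(-27.188867580267427), np.float64(67.63027413792611), np.float64(154.42749092525898), np.float64(-112.62708513036357)]
brass 277.12 188.12
ball rel [-0.14913362  0.03892439]
scope hole check [394.60714661 215.73382807] head top at z=.201 [ 0.51911655 -0.22795561  0.201     ]
```

Vise: centre about (0.628, 0.137), yaw about 8°, and sides of 208 x 157 mm agree with the spec. The ball sits 0.154 m out at z 0.147, which gives swivel ≈ -0.40 and tilt ≈ 0.30. I'll move over to it.

```bash
python3 -m creep '[[[28,-29,0,0,0,1],[28,-29,0,0,0,1],[28,-29,0,0,0,1],[28,-29,0,0,0,1],[28,-29,0,0,0,1]]]' -1; python3 -m creep '[[[28,-29,0,0,0,0],[28,-29,0,0,0,0],[28,-29,0,0,0,0],[25,-29,0,0,0,0],[0,0,0,0,0,0]]]'
python3 - <<'E'
from h import *
s=robot.observe(); print(s['time'],s['tool_pos'],np.degrees(s['tool_rot']),s['contact_force'])
i=viewer.read_camera('wrist'); cv2.imwrite('pics/w1.png',i)
T=toolT(s); np.save('w1T.npy',T)
for p in ([.479,.176,.147],[.628,.137,.1],[.546,.126,.0145]): print(proj('wrist',p,T))
E
```

```text
time: 0.57
tool_pos: [0.3142, 0.3486, 0.4025]
tool_rot: [-3.14, -0.003, 2.905]
contact_force: [0.6, 1.0, -0.0]
opening: 0.0915
time: 0.98
tool_pos: [0.4299, 0.2221, 0.4018]
tool_rot: [-3.138, -0.002, 2.901]
contact_force: [-0.4, 0.0, -0.9]
opening: 0.092
0.9833 [0.42990744 0.22207892 0.40184386] [-1.79816816e+02 -1.01069189e-01  1.66240699e+02] [-4.41939872e-01  5.25022678e-04 -9.49171509e-01]
[280.26014594 271.47456131]
[289.87855349 359.51794697]
[270.45843188 273.80700447]
```

View pics/w1.png

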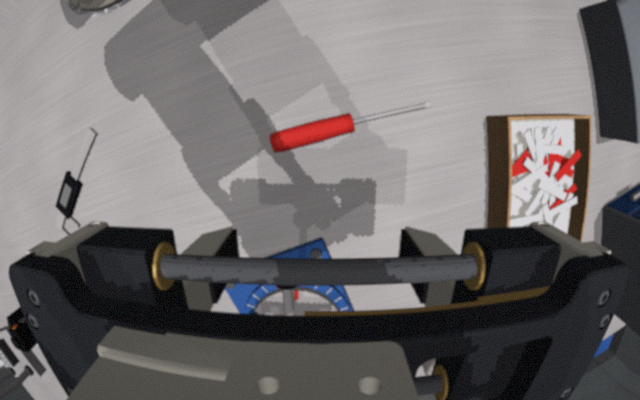

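The wrist view sees only the front corner of the vise's base at (290,270); the gripper hides the rest. The camera looks past the fingers on the robot side. I'll hover above the vise so that all of it is in view.

```bash
python3 -m creep '[[[33,-16,15,0,0,0],[33,-16,15,0,0,0],[33,-16,15,0,0,0],[33,-16,15,0,0,0],[30,-15,12,0,0,0]]]'; python3 -m creep '[[[10,0,0,0,0,0],[0,0,0,0,0,0]]]'
python3 - <<'E'
from h import *
s=robot.observe(); print(s['time'],s['tool_pos'],np.degrees(s['tool_rot']))
i=viewer.read_camera('wrist'); cv2.imwrite('pics/w2.png',i)
T=toolT(s); np.save('w2T.npy',T)
for p in ([.479,.176,.147],[.628,.137,.1],[.546,.126,.0145]): print(proj('wrist',p,T))
cv2.imwrite('pics/w2c.png',cv2.resize(i[40:280,170:490],None,fx=2.5,fy=2.5,interpolation=cv2.INTER_CUBIC))
E
```

```text
time: 1.45
tool_pos: [0.5865, 0.1476, 0.472]
tool_rot: [-3.136, -0.02, 2.909]
contact_force: [-0.7, 1.1, -0.1]
opening: 0.092
time: 1.62
tool_pos: [0.6005, 0.1465, 0.473]
tool_rot: [-3.136, -0.017, 2.907]
contact_force: [-0.2, -0.6, -1.2]
opening: 0.0916
1.6167 [0.6005241  0.14647705 0.47300185] [-179.70182643   -0.95184824  166.53589704]
[320.0092075   66.82333253]
[317.13546664 205.85722097]
[296.65096072 136.80105275]
```

View pics/w2c.png

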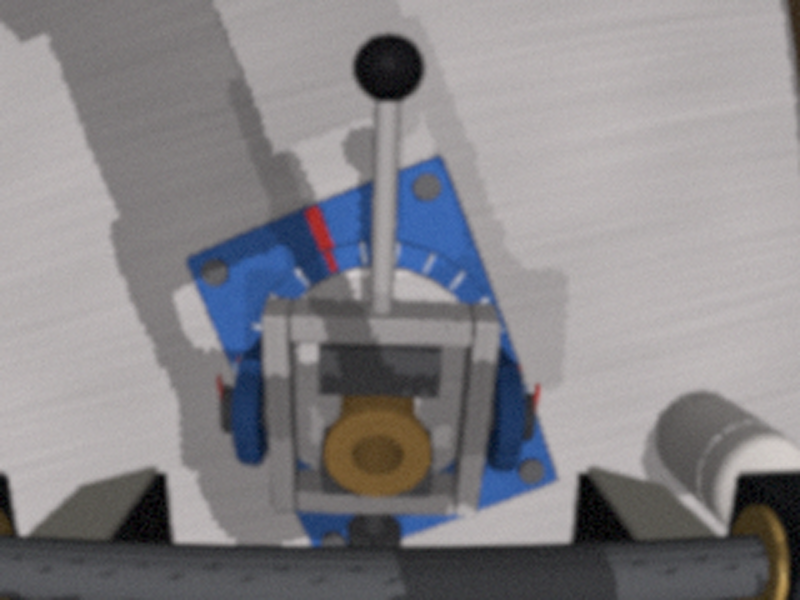

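The crop shows the ball at (389,67), base corners at (189,259), (440,155) and (556,479), the red mark from (315,208) to (332,271), and the bush flange at (378,455).

```bash
python3 - <<'E'
from h import *
T=np.load('w2T.npy'); f=lambda c:(170+(c[0]+.5)/2.5-.5,40+(c[1]+.5)/2.5-.5)
A,B,C=[onz('wrist',f(c),.014,T)[:2] for c in [(189,259),(440,155),(556,479)]]
r1,r2=[onz('wrist',f(c),.0145,T)[:2] for c in [(315,208),(332,271)]]
print('sides',np.linalg.norm(A-B),np.linalg.norm(B-C)); c=(A+C)/2
e=A-B; g=C-B; print('centre',c,'yaw short',np.degrees(np.arctan2(e[1],e[0]))+90,'long',np.degrees(np.arctan2(g[1],g[0])),'diag',np.degrees(np.arctan2(*(C-A)[::-1]))-0+np.degrees(np.arctan2(160,210)))
d=r2-r1; print('mark',r1,r2,np.degrees(np.arctan2(d[1],d[0])),'mark to centre',np.degrees(np.arctan2(*(c-r1)[::-1])),np.linalg.norm(c-r1))
# ball: on sphere 0.16 about (c,0.1)
o,dd=ray('wrist',f((389,67)),T); 
for k in np.linspace(.2,.6,4001):
    p=o+k*dd
    if abs(np.linalg.norm(p-np.r_[c,.1])-.16)<5e-5: print('ball',p,'bearing',np.degrees(np.arctan2(*(p[:2]-c)[::-1])),'tilt',np.arcsin((p[2]-.1)/.16))
print('ball side+wrist',cross(ray('side',(272,183)),(o,dd)),'top+wrist',cross(ray('top',(264.3,234.6)),(o,dd)))
# bush mouth
o,dd=ray('wrist',f((378,455)),T)
print('bush on z=.132',o+dd*(.132-o[2])/dd[2])
E
```

```text
sides 0.15536644273169614 0.2067387483867397
centre [0.6272155  0.14236153] yaw short 8.548733474597611 long 7.945881542664857 diag 82.3922540299322
mark [0.52644559 0.12943207] [0.56366954 0.13020422] 1.1883441674842556 mark to centre 7.311485798226612 0.10159599005856709
ball [0.48058329 0.18086872 0.15127438] bearing 165.28576019451492 tilt 0.32622017352124233
ball [0.48056675 0.18087435 0.15117591] bearing 165.2852894907202 tilt 0.32557060304686
ball [0.4805502  0.18087998 0.15107745] bearing 165.28481889515533 tilt 0.32492117498176887
ball [0.48053366 0.18088562 0.15097899] bearing 165.28434840778306 tilt 0.324271888958625
ball [0.48051711 0.18089125 0.15088053] bearing 165.28387802856616 tilt 0.32362274461072515
ball [0.48050057 0.18089688 0.15078207] bearing 165.28340775746742 tilt 0.3229737415720066
ball [0.48048402 0.18090252 0.15068361] bearing 165.2829375944496 tilt 0.32232487947704097
ball [0.47270778 0.18354993 0.10440704] bearing 165.07330924495975 tilt 0.027547469856867398
ball [0.47269123 0.18355557 0.10430858] bearing 165.0728861318694 tilt 0.026931861512079536
ball [0.47267468 0.1835612  0.10421012] bearing 165.07246311104177 tilt 0.026316263376058503
ball [0.47265814 0.18356683 0.10411166] bearing 165.0720401824467 tilt 0.02570067521501946
ball [0.47264159 0.18357247 0.10401319] bearing 165.0716173460541 tilt 0.025085096795211984
ball [0.47262505 0.1835781  0.10391473] bearing 165.07119460183384 tilt 0.02446952788291995
ball side+wrist (array([0.4797923 , 0.18113679, 0.14495751]), np.float64(0.0005634441864184345)) top+wrist (array([0.48054296, 0.17945837, 0.14858649]), np.float64(0.0032195016398745735))
bush on z=.132 [0.63781967 0.13919683 0.132     ]
```

```bash
python3 -m creep '[[[-31,9,-20,-0.2,-0.9,-0.5],[-31,9,-20,0,0,0],[-31,9,-20,0,0,0],[-27,7,-10,0,0,0],[0,0,-25,0,0,0]]]' -1; python3 -m creep '[[[0,0,0,0,0,0]]]'; python3 - <<'E'
from h import *
s=robot.observe(); T=toolT(s); g=(T@[0,0,.159,1])[:3]; print(s['tool_pos'],np.degrees(s['tool_rot']),'grasp',g,'to go mm',(np.array([.4805,.180,.150])-g)*1e3)
E
```

```text
time: 2.08
tool_pos: [0.4689, 0.1859, 0.3765]
tool_rot: [-3.14, 0.003, 2.902]
contact_force: [1.8, 0.0, 0.8]
opening: 0.0915
time: 2.17
tool_pos: [0.4648, 0.187, 0.3726]
tool_rot: [-3.136, -0.005, 2.905]
contact_force: [-0.2, 0.3, -1.0]
opening: 0.092
[0.46481317 0.18701189 0.372649  ] [-179.67175691   -0.27048518  166.45618885] grasp [0.46387012 0.18630211 0.21365338] to go mm [ 16.62988324  -6.30210953 -63.6533833 ]
```

```bash
python3 -m creep '[[[9,-4,-28,0,0,0],[5,-2,-28,0,0,0],[0,0,-6,0,0,0],[0,0,0,0,0,0],[0,0,0,0,0,0]]]' -1; python3 - <<'E'
from h import *
s=robot.observe(); T=toolT(s); g=(T@[0,0,.159,1])[:3]; print(s['tool_pos'],np.degrees(s['tool_rot']),'grasp',g,'to go mm',(np.array([.4805,.180,.150])-g)*1e3)
i=viewer.read_camera('wrist'); cv2.imwrite('pics/w3.png',i[100:400,120:520]); cv2.imwrite('pics/s3.png',viewer.read_camera('side'))
a=np.zeros((300,800,3),np.uint8); a[:,:400]=i[100:400,120:520]; S=cv2.imread('pics/s3.png')[130:230,220:353]; a[:,400:799]=cv2.resize(S,(399,300),interpolation=cv2.INTER_CUBIC); cv2.imwrite('pics/c3.png',a)
E
```

```text
time: 2.58
tool_pos: [0.4749, 0.185, 0.3139]
tool_rot: [-3.138, -0.003, 2.912]
contact_force: [-0.6, 0.6, -0.1]
opening: 0.0916
[0.47489    0.18501096 0.31394501] [-1.79793817e+02 -1.63615939e-01  1.66857153e+02] grasp [0.47431775 0.18455701 0.15494668] to go mm [ 6.18224748 -4.55701277 -4.94668492]
```

View pics/c3.png

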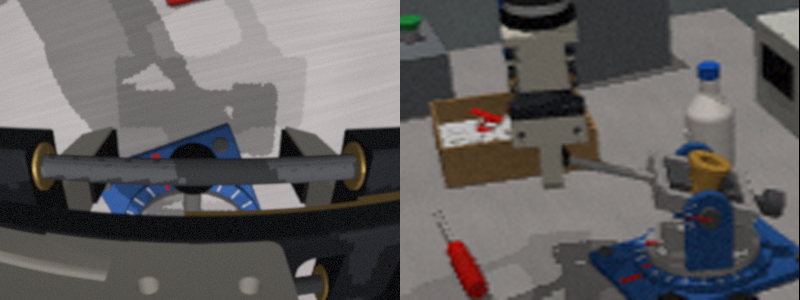

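The ball (left half, (190,165)) sits between the fingers. I'll make the small correction and close.

```bash
python3 -m creep '[[[6,-4,-5,0,0,-0.5],[0,0,0,0,0,0]]]' -1; python3 -m creep '[[[0,0,0,0,0,0],[0,0,0,0,0,0],[0,0,0,0,0,0],[0,0,0,0,0,0],[0,0,0,0,0,0]]]' 1 20;python3 -m creep '[[[0,0,0,0,0,0],[0,0,0,0,0,0],[0,0,0,0,0,0]]]'
```

```text
time: 2.85
tool_pos: [0.482, 0.1811, 0.3118]
tool_rot: [-3.141, 0.003, 2.903]
contact_force: [0.4, -0.9, 0.1]
opening: 0.092
time: 3.27
tool_pos: [0.4828, 0.1806, 0.3135]
tool_rot: [3.141, 0.006, 2.902]
contact_force: [-0.5, -0.2, -0.0]
opening: 0.0628
time: 3.52
tool_pos: [0.4827, 0.1807, 0.3136]
tool_rot: [3.141, 0.006, 2.902]
contact_force: [0.1, 0.1, -0.1]
opening: 0.043
```

```bash
python3 -m creep '[[[0,0,-4,0,0,0],[0,0,0,0,0,0],[0,0,0,0,0,0],[0,0,0,0,0,0],[0,0,0,0,0,0]]]' 1 25; python3 -c "
from h import *
s=robot.observe();T=toolT(s);print((T@[0,0,.159,1])[:3],s['opening'])"
```

```text
time: 3.93
tool_pos: [0.4826, 0.1806, 0.3092]
tool_rot: [3.141, 0.005, 2.902]
contact_force: [-0.4, -1.4, 0.4]
opening: 0.0266
[0.48343484 0.1804008  0.15016292] 0.026613415210551224
```

```bash
python3 - <<'E'
from h import *
C=np.array([.6272,.1424,.1])
def b(be,t): be=np.radians(be); return C+.16*np.array([np.cos(t)*np.cos(be),np.cos(t)*np.sin(be),np.sin(t)])
P=[b(165.3+22.8*k/10,.32*(1-k/10)) for k in range(11)]
print((np.diff(P,axis=0)*1e3).round(1)); print(((P[10]-P[0])*1e3).round(1))
E
```

```text
[[-2.9 -5.5 -4.9]
 [-2.5 -5.7 -4.9]
 [-2.2 -5.9 -5. ]
 [-1.8 -6.1 -5. ]
 [-1.4 -6.2 -5. ]
 [-1.  -6.3 -5.1]
 [-0.6 -6.3 -5.1]
 [-0.1 -6.4 -5.1]
 [ 0.3 -6.4 -5.1]
 [ 0.7 -6.3 -5.1]]
[-11.5 -61.1 -50.3]
```

```bash
python3 -m creep '[[[-3,-5.5,-5,0,0,2.3],[-2.5,-5.7,-5,0,0,2.3],[-2.2,-5.9,-5,0,0,2.3],[-1.8,-6.1,-5,0,0,2.3],[0,0,0,0,0,0]]]'; python3 -m creep '[[[0,0,0,0,0,0]]]'
```

```text
time: 4.35
tool_pos: [0.4731, 0.1588, 0.2913]
tool_rot: [3.135, 0.01, 3.069]
contact_force: [0.2, -2.2, -2.0]
opening: 0.0264
time: 4.43
tool_pos: [0.4731, 0.1588, 0.2914]
tool_rot: [3.135, 0.01, 3.068]
contact_force: [-1.1, 2.3, 2.6]
opening: 0.0265
```

```bash
python3 -m creep '[[[-1.5,-6.3,-5.1,0,0,2.3],[-1,-6.4,-5.1,0,0,2.3],[-0.6,-6.4,-5.1,0,0,2.3],[-0.1,-6.4,-5.1,0,0,2.3],[0.3,-6.4,-5.1,0,0,2.3]]]'; python3 -m creep '[[[0.5,-6.3,-5.1,0,0,1.8],[0,0,0,0,0,0],[0,0,0,0,0,0]]]'; python3 - <<'E'
from h import *
s=robot.observe();T=toolT(s);print(s['time'],s['tool_pos']-[.4826,.1806,.3092],np.degrees(s['tool_rot']),(T@[0,0,.159,1])[:3])
E
```

```text
time: 4.85
tool_pos: [0.4696, 0.1302, 0.2686]
tool_rot: [3.128, 0.012, -3.013]
contact_force: [-3.1, 1.8, 4.4]
opening: 0.0265
time: 5.1
tool_pos: [0.4701, 0.1241, 0.2636]
tool_rot: [3.127, 0.011, -2.983]
contact_force: [-1.3, 0.8, 2.3]
opening: 0.0263
5.1 [-0.01246846 -0.05648376 -0.04562736] [ 179.18045088    0.60675609 -170.88555234] [0.47143361 0.12662845 0.10459782]
```

```bash
python3 -m creep '[[[0.3,-2.5,-3,-0.4,0,0],[0.2,-2.5,-3,-0.4,0,0],[0,0,0,0,0,0],[0,0,0,0,0,0]]]'; python3 - <<'E'
from h import *
s=robot.observe();T=toolT(s);print(s['time'],np.degrees(s['tool_rot']),(T@[0,0,.159,1])[:3])
E
```

```text
time: 5.43
tool_pos: [0.4707, 0.1204, 0.2581]
tool_rot: [3.141, 0.009, -2.985]
contact_force: [-1.7, 2.3, 4.0]
opening: 0.0262
5.4333 [ 179.99191931    0.52273375 -171.01668499] [0.47217132 0.12063192 0.0991001 ]
```

```bash
python3 -m creep '[[[0,0,0,0,0,0],[0,0,0,0,0,0],[0,0,0,0,0,0],[0,0,0,0,0,0],[0,0,0,0,0,0]]]' -1; python3 -m creep '[[[0,0,35,0,0,0],[0,0,40,0,0,0],[20,5,40,0,0,0],[35,5,30,0,0,0],[35,5,20,0,0,0]]]';python3 -m creep '[[[30,5,20,0,0,0],[0,0,0,0,0,0],[0,0,0,0,0,0]]]'
python3 - <<'E'
from h import *
s=robot.observe(); print(s['time'],s['tool_pos'],np.degrees(s['tool_rot']))
i=viewer.read_camera('wrist'); cv2.imwrite('pics/w4.png',i); T=toolT(s); np.save('w4T.npy',T)
cv2.imwrite('pics/top4.png',viewer.read_camera('top')); cv2.imwrite('pics/side4.png',viewer.read_camera('side'))
print(proj('wrist',[.469,.12,.1],T),proj('wrist',[.627,.142,.135],T))
c=i[20:260,160:480]; cv2.imwrite('pics/w4c.png',cv2.resize(c,None,fx=2.5,fy=2.5,interpolation=cv2.INTER_CUBIC))
E
```

```text
time: 5.85
tool_pos: [0.4712, 0.1201, 0.2579]
tool_rot: [-3.141, 0.01, -2.986]
contact_force: [0.1, 0.0, 0.5]
opening: 0.0554
time: 6.27
tool_pos: [0.5523, 0.134, 0.4205]
tool_rot: [3.141, -0.01, -2.987]
contact_force: [1.4, 0.3, 0.5]
opening: 0.0882
time: 6.52
tool_pos: [0.588, 0.1394, 0.4472]
tool_rot: [-3.141, 0.004, -2.988]
contact_force: [-0.4, -0.5, -1.1]
opening: 0.0918
6.5167 [0.58800324 0.13943647 0.44715962] [-179.96095825    0.2566096  -171.17567765]
[317.07591473  66.97039593] [314.44118212 225.07121334]
```

View pics/w4c.png

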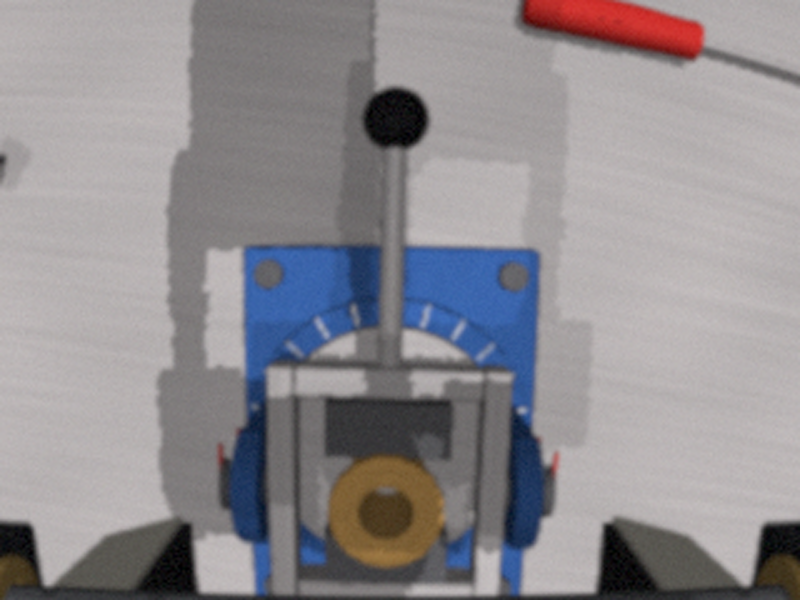

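The crop shows the lever now over the red mark: ball (396,118), front corners (245,247) and (539,251), bush mouth (386,511). I'll measure this precisely with masks.

```bash
cat > meas.py <<'E'
from h import *
import sys
i=cv2.imread('pics/w4.png'); T=np.load('w4T.npy'); hsv=cv2.cvtColor(i,cv2.COLOR_BGR2HSV)
W=lambda x,y,z:onz('wrist',(x,y),z,T)
blue=cv2.inRange(hsv,(100,120,60),(125,255,255))
o=lambda c:(160+(c[0]+.5)/2.5-.5,20+(c[1]+.5)/2.5-.5)
(xl,yt),(xr,_)=o((245,247)),o((539,251))
def ang(P): v=np.linalg.svd(P-P.mean(0))[2][0]; return np.degrees(np.arctan(v[1]/v[0])) 
L=[];Rr=[];F=[]
for y in range(int(yt)+5,int(yt)+44):
    x=np.nonzero(blue[y,200:420])[0]+200
    a=x[np.abs(x-xl)<8]; b=x[np.abs(x-xr)<8]
    if len(a): L.append(W(a.min()-.5,y,.014)[:2])
    if len(b): Rr.append(W(b.max()+.5,y,.014)[:2])
for x in range(int(xl)+6,int(xr)-5):
    y=np.nonzero(blue[100:140,x])[0]
    if len(y) and abs(y.min()+100-yt)<4: F.append(W(x,y.min()+99.5,.014)[:2])
L,Rr,F=map(np.array,(L,Rr,F)); print(len(L),len(Rr),len(F))
aL,aR,aF=ang(L),ang(Rr),ang(F); aF=aF+90 if aF<0 else aF-90; print('angles L R F',aL,aR,aF)
yaw=np.radians((aL+aR+aF)/3 if len(sys.argv)<2 else float(sys.argv[1])); ex=np.array([np.cos(yaw),np.sin(yaw)]); ey=np.array([-ex[1],ex[0]])
yl,yr=(L@ey).mean(),(Rr@ey).mean(); f=(F@ex).mean(); print('width',yl-yr)
c=ex*(f+.105)+ey*(yl+yr)/2; print('centre',c,'yaw',np.degrees(yaw))
g=cv2.cvtColor(i,cv2.COLOR_BGR2GRAY); m=cv2.inRange(g[40:90,290:350],0,42); n,lab,st,ce=cv2.connectedComponentsWithStats(m); k=1+st[1:,4].argmax(); print('ball px',ce[k]+[290,40],st[k])
bp=W(*(ce[k]+[290,40]),.1)[:2]-c; print('ball @z.1 rel: along',bp@ex,'lat',bp@ey,'-> swivel deg',np.degrees(np.arctan2(bp@ey,-bp@ex))*-1)
br=cv2.inRange(hsv,(12,110,50),(28,255,255))[180:250,270:360]; ct=max(cv2.findContours(br,0,2)[0],key=cv2.contourArea); (ex0,ey0),ax,_=cv2.fitEllipse(cv2.convexHull(ct)); q=W(ex0+270,ey0+180,.135)[:2]-c; print('flange px',ex0+270,ey0+180,ax,'rel along',q@ex,'lat',q@ey,'tilt est',np.degrees(np.arcsin(q@ex/.035)))
# lever direction at z~.1 : bright strip edges rows
P=[]
for y in range(85,160,2):
    r=g[y,305:335].astype(float); d=np.abs(np.gradient(cv2.GaussianBlur(r[None],(1,1),0)[0]))
    P.append(r)
np.save('lev.npy',np.array(P))
s=cv2.cvtColor(cv2.imread('pics/side4.png'),cv2.COLOR_BGR2GRAY)
x,y=proj('side',[*c-.16*ex,.1]); x,y=int(x),int(y); m=cv2.inRange(s[y-10:y+11,x-10:x+11],0,50); n,lab,st,ce=cv2.connectedComponentsWithStats(m); k=1+st[1:,4].argmax(); bs=ce[k]+[x-10,y-10]; print('side ball',bs,st[k],'expected',proj('side',[*c-.16*ex,.1]))
bw=cv2.connectedComponentsWithStats(cv2.inRange(g[40:90,290:350],0,42)); kk=1+bw[2][1:,4].argmax(); p,e=cross(ray('side',bs),ray('wrist',bw[3][kk]+[290,40],T)); print('tri ball',p,e,'tilt',np.degrees(np.arcsin((p[2]-.1)/.16)))
E
python3 meas.py
```

```text
39 39 97
angles L R F 8.89754685191708 8.203321467725194 8.03294871770619
width -0.15615556316035514
centre [0.6286653  0.14219921] yaw 8.377939012449488
ball px [317.5862069   67.03908046] [ 16  16  24  23 435]
ball @z.1 rel: along -0.1611254822740707 lat 0.001830956665479288 -> swivel deg -0.651055145091926
flange px 314.06188201904297 223.80062866210938 (45.30564498901367, 45.633506774902344) rel along -0.0030369001771627397 lat -0.00034099647129088976 tilt est -4.977732650060302
side ball [275.09433962 205.05660377] [ 6  7  9  9 53] expected [275.80995617 204.57143388]
tri ball [0.46853428 0.12052129 0.09786907] 0.0002850786314088923 tilt -0.7631051444584982
```

```bash
python3 - <<'E'
import cv2
s=cv2.imread('pics/side4.png'); cv2.imwrite('pics/s4c.png',cv2.resize(s[170:245,265:365],None,fx=8,fy=8,interpolation=cv2.INTER_CUBIC))
E
```

```text
(no output)
```

View pics/s4c.png

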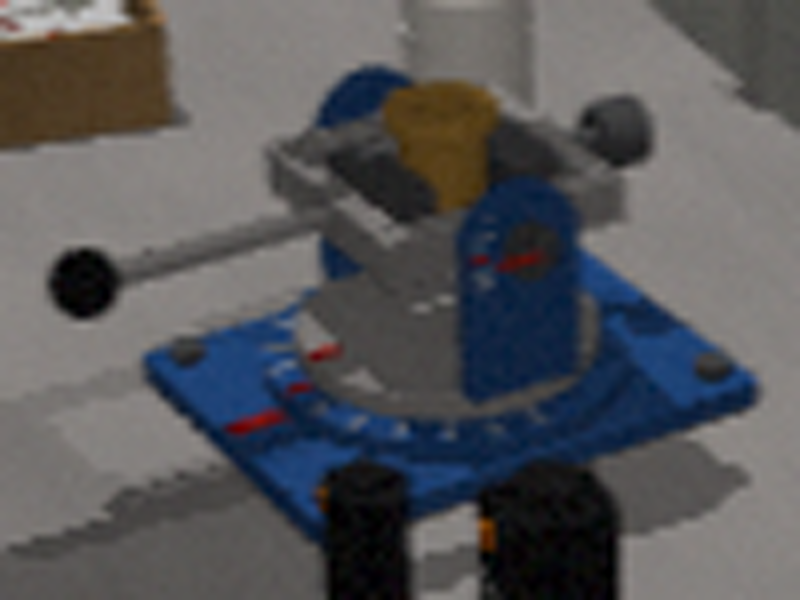

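The side crop shows the tilt pointer at (520,262) at its red zero mark, and the swivel pointer at (325,353), in line with the marks at (300,387) and (255,422). The ball is at (84,283) and the flange spans x 385–500 with its top at y 80. I'll compare these with the projections expected at zero.

```bash
python3 - <<'E'
from h import *
yaw=np.radians(8.2); ex=np.array([np.cos(yaw),np.sin(yaw),0]); ey=np.array([-ex[1],ex[0],0]); c=np.r_[[.6270,.1424],0]; k=np.array([0,0,1.])
cr=lambda p:((proj('side',p)-[265,170])*8+3.5).round(0)
print('ball',cr(c-.16*ex+.1*k),'per +10mm z',cr(c-.16*ex+.11*k))
a=np.linspace(0,2*np.pi,200); E=np.array([cr(c+.135*k+.024*(np.cos(t)*ex+np.sin(t)*ey)) for t in a]); print('flange extent',E.min(0),E.max(0))
print('plate corners',[cr(c+sx*.105*ex+sy*.08*ey+.014*k) for sx,sy in((-1,1),(1,-1),(-1,-1))])
p=c+.1*k-.074*ey; print('trunnion',cr(p),cr(p-.02*ex)); print('mark',cr(c-.1*ex+.014*k),cr(c-.07*ex+.014*k))
print('lever pt .06',cr(c-.06*ex+.1*k))
E
```

```text
ball [ 85. 280.] per +10mm z [ 83. 257.]
flange extent [380.  76.] [499. 127.]
plate corners [array([138., 347.]), array([760., 374.]), array([317., 520.])]
trunnion [537. 251.] [493. 264.]
mark [235. 427.] [300. 406.]
lever pt .06 [312. 215.]
```

Observed minus expected is about (+3,+4) for the flange and (-1,+3) for the ball, so tilt is 0 to within about 0.5°. Swivel is about -0.6°, inside the measuring error. The vise is zeroed. On to the stand.

```bash
python3 -m creep '[[[-8,-38,4,0,0,-7],[-8,-38,4,0,0,-7],[-8,-38,4,0,0,-7],[-8,-38,4,0,0,-7],[-8,-38,0,0,0,-7]]]'; python3 -m creep '[[[-8,-38,0,0,0,0],[-8,-38,0,0,0,0],[-8,-38,0,0,0,0],[-8,-30,0,0,0,0],[0,0,0,0,0,0]]]'
python3 - <<'E'
from h import *
print('L1',cross(ray('top',(353,226)),ray('side',(311,232))),'L2',cross(ray('top',(427,216)),ray('side',(360,283))))
s=robot.observe(); print(s['time'],s['tool_pos'],np.degrees(s['tool_rot']))
E
```

```text
time: 7.08
tool_pos: [0.5395, -0.0487, 0.4557]
tool_rot: [3.141, -0.013, 2.678]
contact_force: [1.0, 0.8, 0.4]
opening: 0.0918
time: 7.5
tool_pos: [0.4973, -0.2022, 0.451]
tool_rot: [-3.139, -0.024, 2.665]
contact_force: [-0.6, 0.1, 0.6]
opening: 0.0919
L1 (array([ 0.50140856, -0.11100656,  0.12549021]), np.float64(0.0028899531260318406)) L2 (array([ 0.52410331, -0.35551422,  0.13076144]), np.float64(0.00648126257766036))
7.5 [ 0.49731357 -0.20220325  0.45096264] [-179.8593754    -1.396019    152.67078119]
```

```bash
python3 -m creep '[[[10,-15,10,-0.6,-1.2,0.5],[8,-15,8,0,0,0],[0,0,0,0,0,0],[0,0,0,0,0,0]]]'
python3 - <<'E'
from h import *
s=robot.observe(); print(s['time'],s['tool_pos'],np.degrees(s['tool_rot']))
i=viewer.read_camera('wrist'); T=toolT(s); np.save('w5T.npy',T); cv2.imwrite('pics/w5.png',i)
print(proj('wrist',[.52,-.234,.201],T))
cv2.imwrite('pics/w5c.png',cv2.resize(i[60:300,160:480],None,fx=2.5,fy=2.5,interpolation=cv2.INTER_CUBIC))
E
```

```text
time: 7.83
tool_pos: [0.5113, -0.2327, 0.4653]
tool_rot: [-3.141, -0.012, 2.668]
contact_force: [-0.7, 0.0, -0.6]
opening: 0.0915
7.8333 [ 0.51132929 -0.2326962   0.46528958] [-179.97493864   -0.66745541  152.8833498 ]
[321.28158147 216.1392722 ]
```

View pics/w5c.png

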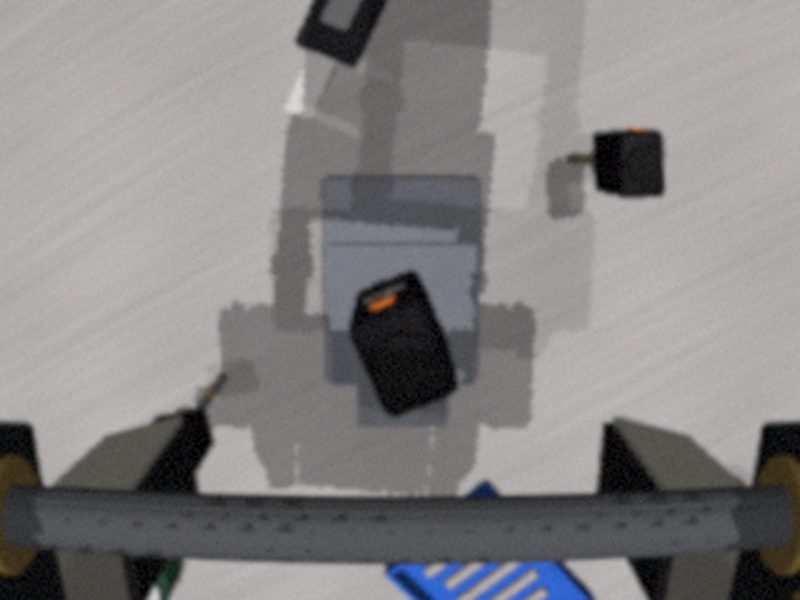

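The scope head is at (405,345) in the crop, turned about 27° relative to the stand. The two smaller look-alikes are at (628,162) and (190,420). I'll measure the head's top face (z 0.195).

```bash
python3 - <<'E'
from h import *
i=cv2.imread('pics/w5.png'); T=np.load('w5T.npy'); g=cv2.cvtColor(i,cv2.COLOR_BGR2GRAY)
x0,y0=290,160; m=cv2.morphologyEx(cv2.inRange(g[y0:232,x0:356],0,60),cv2.MORPH_OPEN,np.ones((3,3))); 
n,l,st,ce=cv2.connectedComponentsWithStats(m); k=1+st[1:,4].argmax(); print(st[k])
ct=max(cv2.findContours((l==k).astype(np.uint8),0,cv2.CHAIN_APPROX_NONE)[0],key=cv2.contourArea)[:,0]+[x0,y0]
c0=ct.mean(0); P=np.array([onz('wrist',p+(p-c0)/np.linalg.norm(p-c0)*.5,.195,T)[:2] for p in ct])
r=cv2.minAreaRect((P*1e4).astype(np.float32)); print('minrect',np.array(r[0])/1e4,np.array(r[1])/10,r[2])
h=cv2.convexHull(ct.astype(np.float32)); ap=cv2.approxPolyDP(h,2.0,True)[:,0]; print('poly px',ap.tolist())
Q=np.array([onz('wrist',p,.195,T)[:2] for p in ap])
for j in range(len(Q)): d=Q[(j+1)%len(Q)]-Q[j]; print(Q[j].round(4),'len',np.linalg.norm(d).round(4),'ang',np.degrees(np.arctan2(d[1],d[0])).round(1))
# shelf corners z=.125
f=lambda c:(160+(c[0]+.5)/2.5-.5,60+(c[1]+.5)/2.5-.5)
for c in [(326,243),(477,243)]: print('shelf',onz('wrist',f(c),.125,T))
for c in [(322,177),(481,177)]: print('base front',onz('wrist',f(c),.01,T))
E
```

```text
[  10    9   43   58 1637]
minrect [ 0.50729121 -0.22853015] [30.67839355 46.29747009] 86.16254425048828
poly px [[325.0, 169.0], [339.0, 197.0], [342.0, 214.0], [335.0, 220.0], [317.0, 226.0], [308.0, 214.0], [300.0, 189.0], [305.0, 176.0]]
[ 0.487  -0.2137] len 0.0265 ang -0.5
[ 0.5135 -0.214 ] len 0.0152 ang -16.4
[ 0.5281 -0.2183] len 0.008 ang -74.7
[ 0.5302 -0.226 ] len 0.0164 ang -97.6
[ 0.528  -0.2422] len 0.0133 ang -171.9
[ 0.5149 -0.244 ] len 0.0228 ang 169.5
[ 0.4925 -0.2399] len 0.0118 ang 131.7
[ 0.4847 -0.2311] len 0.0175 ang 82.4
shelf [ 0.46964689 -0.24420304  0.125     ]
shelf [ 0.49836419 -0.18797138  0.125     ]
base front [ 0.44303711 -0.24456369  0.01      ]
base front [ 0.48360911 -0.16505936  0.01      ]
```

Head centre about (0.511, -0.2295), agreeing with the shelf centre (0.5116, -0.230), and long axis at about -4°. I'll align to yaw 176° and come down in two stages.

```bash
python3 -m creep '[[[0,3,-12,-0.3,-0.6,6],[0,0,-12,0,0,6],[0,0,-12,0,0,6],[0,0,-12,0,0,5],[0,0,0,0,0,0]]]' -1; python3 - <<'E'
from h import *
s=robot.observe(); T=toolT(s); g=(T@[0,0,.159,1])[:3]; print(s['tool_pos'],np.degrees(s['tool_rot']),'grasp',g,'to go mm',(np.array([.511,-.2295,.166])-g)*1e3)
E
```

```text
time: 8.3
tool_pos: [0.5088, -0.2222, 0.4132]
tool_rot: [3.138, -0.004, 3.093]
contact_force: [-0.3, -0.5, -0.3]
opening: 0.0916
[ 0.50884727 -0.22223641  0.41323335] [179.80822789  -0.23416097 177.23416214] grasp [ 0.5082239  -0.22167349  0.25423556] to go mm [  2.77610192  -7.82651131 -88.23556348]
```

```bash
python3 -m creep '[[[3,-8,-2,0,0,0],[0,0,-20,0,0,0],[0,0,-22,0,0,0],[0,0,-22,0,0,0],[0,0,-15,0,0,0]]]' -1; python3 -m creep '[[[0,0,-3,0,0,0],[0,0,0,0,0,0]]]'; python3 - <<'E'
from h import *
s=robot.observe(); T=toolT(s); g=(T@[0,0,.159,1])[:3]; print(s['tool_pos'],np.degrees(s['tool_rot']),'grasp',g,'to go mm',(np.array([.511,-.2295,.166])-g)*1e3)
i=viewer.read_camera('wrist'); S=viewer.read_camera('side'); np.save('w6T.npy',T); cv2.imwrite('pics/w6.png',i)
a=np.zeros((400,800,3),np.uint8); a[:,:400]=cv2.resize(i[120:320,220:420],(400,400)); a[:,400:]=cv2.resize(S[200:310,280:390],(400,400),interpolation=cv2.INTER_CUBIC); cv2.imwrite('pics/c6.png',a)
E
```

```text
time: 8.72
tool_pos: [0.5127, -0.2286, 0.3351]
tool_rot: [-3.14, 0.005, 3.083]
contact_force: [-0.5, 0.6, 1.0]
opening: 0.0918
time: 8.88
tool_pos: [0.5124, -0.2283, 0.3296]
tool_rot: [3.14, 0.0, 3.079]
contact_force: [-0.3, 1.1, 0.4]
opening: 0.0919
[ 0.51241822 -0.22834165  0.32959043] [1.79936820e+02 3.14873199e-03 1.76419165e+02] grasp [ 0.5124379  -0.22816721  0.17059053] to go mm [-1.43789575 -1.3327892  -4.59052665]
```

View pics/c6.png

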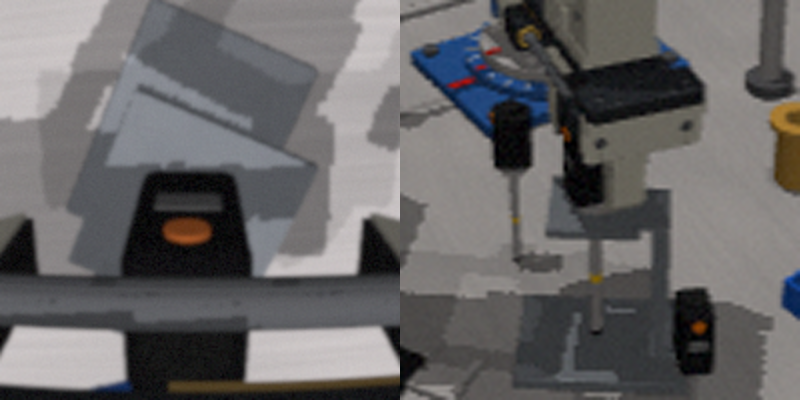

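The head front (187,230) is square to the gripper and roughly centred between the fingers. I'll lower 4 mm and close.

```bash
python3 -m creep '[[[-1,-1,-4,0,0,0],[0,0,0,0,0,0],[0,0,0,0,0,0],[0,0,0,0,0,0],[0,0,0,0,0,0]]]' 1 35; python3 -m creep '[[[0,0,0,0,0,0],[0,0,0,0,0,0],[0,0,0,0,0,0],[0,0,0,0,0,0],[0,0,0,0,0,0]]]'; python3 -m creep '[[[0,0,0,0,0,0],[0,0,0,0,0,0]]]'
```

```text
time: 9.4
tool_pos: [0.5123, -0.2301, 0.3307]
tool_rot: [-3.138, 0.009, 3.078]
contact_force: [0.6, 1.0, -1.0]
opening: 0.0628
time: 9.82
tool_pos: [0.5124, -0.2301, 0.3314]
tool_rot: [-3.138, 0.01, 3.078]
contact_force: [0.1, -0.0, 0.7]
opening: 0.0297
time: 9.98
tool_pos: [0.5124, -0.2301, 0.3314]
tool_rot: [-3.138, 0.01, 3.078]
contact_force: [0.5, -0.1, 0.1]
opening: 0.0282
```

Gripped at 28.2 mm. I'll lift straight up.

```bash
python3 -m creep '[[[0,0,12,0,0,0],[0,0,25,0,0,0],[0,0,30,0,0,0],[0,0,30,0,0,0],[0,0,30,0,0,0]]]'; python3 -m creep '[[[0,0,22,0,0,0],[0,0,0,0,0,0],[0,0,0,0,0,0]]]'
python3 - <<'E'
from h import *
s=robot.observe(); T=toolT(s); np.save('w7T.npy',T); print(s['time'],s['tool_pos'],s['tool_rot'],s['contact_force'],s['opening'])
i=viewer.read_camera('wrist'); cv2.imwrite('pics/w7.png',i)
print('tip exp',proj('wrist',(T@[0,0,.3164,1])[:3],T),'band',proj('wrist',(T@[0,0,.2664,1])[:3],T))
hsv=cv2.cvtColor(i,cv2.COLOR_BGR2HSV); m=cv2.inRange(hsv,(20,130,80),(34,255,255))[170:270,290:350]; y,x=np.nonzero(m); print('yellow',len(x),x.mean()+290 if len(x) else 0,y.mean()+170 if len(x) else 0)
cv2.imwrite('pics/w7c.png',cv2.resize(i[150:290,250:390],None,fx=4,fy=4,interpolation=cv2.INTER_CUBIC))
E
```

```text
time: 10.4
tool_pos: [0.5114, -0.2296, 0.4534]
tool_rot: [3.137, -0.005, 3.078]
contact_force: [0.9, -0.7, -1.9]
opening: 0.0278
time: 10.65
tool_pos: [0.5114, -0.2295, 0.4823]
tool_rot: [-3.141, 0.004, 3.078]
contact_force: [-0.6, -0.7, -2.9]
opening: 0.0277
10.65 [ 0.51143551 -0.22954274  0.48231458] [-3.14065592  0.00445314  3.07799836] [-0.55310017 -0.68266194 -2.87109424] 0.027699697691722987
tip exp [317.71053841 187.94233665] band [317.57241563 201.9388783 ]
yellow 9 318.55555555555554 194.55555555555554
```

View pics/w7c.png

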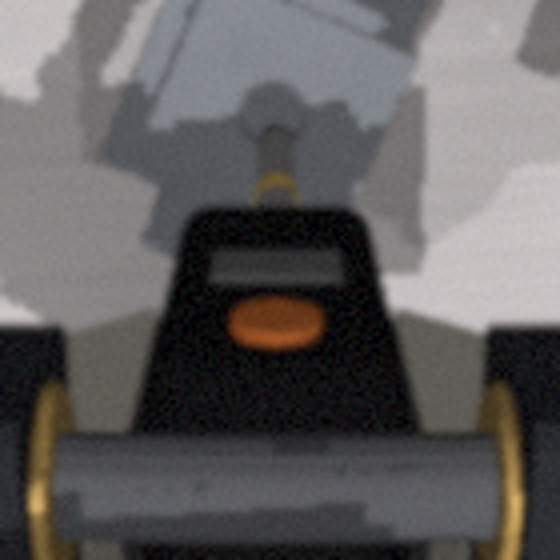

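The scope is in the gripper and clear of the stand. The tube tip is at about (319,185) in full pixels and the band at (318.6,196). Carrying it to the vise, tip at about 166 mm height.

```bash
python3 -m creep '[[[5,15,1,0,0,0],[9,28,0,0,0,0],[9,32,0,0,0,0],[9,32,0,0,0,0],[9,32,0,0,0,0]]]'; python3 -m creep '[[[11,32,0,0,0,0],[11,32,0,0,0,0],[11,32,0,0,0,0],[11,32,0,0,0,0],[8,20,0,0,0,0]]]'; python3 -m creep '[[[0,0,0,0,0,0],[0,0,0,0,0,0]]]'
python3 - <<'E'
from h import *
o,d=ray('wrist',(318.9,185.5),np.eye(4)); t=o+d*(.3164-o[2])/d[2]; print('tip tool',t)
s=robot.observe(); T=toolT(s); p=(T@np.r_[t,1])[:3]; print(s['time'],s['tool_pos'],s['tool_rot'],'tip',p,'to go',(np.array([.6257,.1415])-p[:2])*1e3,s['opening'])
E
```

```text
time: 11.12
tool_pos: [0.5516, -0.0922, 0.4727]
tool_rot: [3.14, -0.011, 3.066]
contact_force: [0.9, -0.5, -2.0]
opening: 0.0277
time: 11.53
tool_pos: [0.6042, 0.0652, 0.4608]
tool_rot: [3.139, -0.031, 3.067]
contact_force: [0.5, 0.4, -1.5]
opening: 0.0283
time: 11.7
tool_pos: [0.605, 0.0703, 0.4554]
tool_rot: [3.138, -0.039, 3.073]
contact_force: [-0.2, -0.5, -2.4]
opening: 0.0281
tip tool [0.00248338 0.00116123 0.3164    ]
11.7 [0.60499388 0.07031223 0.45537894] [ 3.13767828 -0.03887053  3.07322313] tip [0.59041557 0.07371584 0.13932141] to go [35.28443158 67.78415693] 0.028088231037619673
```

Height drooped and pitch drifted, because missed motion isn't made up. I'll correct height and pitch before going over the vise.

```bash
python3 -m creep '[[[0,0,20,-0.1,-1.4,0],[0,0,15,-0.1,-1.4,0],[0,0,0,0,0,0],[0,0,0,0,0,0]]]'
cat > st.py <<'E'
from h import *
import sys
t=np.array([.0025,.0012,.3164,1]); s=robot.observe(); T=toolT(s); p=(T@t)[:3]; r=s['tool_rot']
print(s['time'],'tcp',s['tool_pos'].round(4),'roll off',round((r[0]%(2*np.pi)-np.pi)*57.3-.2,2),'pitch off',round((r[1]-.010)*57.3,2),'yaw',round(r[2]*57.3,1),'tip',p.round(4),'to go',((np.array([.6257,.1415,.085])-p)*1e3).round(1),'F',s['contact_force'].round(1),'q',s['qpos'].round(2))
E
python3 st.py
```

```text
time: 12.03
tool_pos: [0.6047, 0.0681, 0.4855]
tool_rot: [3.14, 0.001, 3.072]
contact_force: [-0.2, 0.1, -1.8]
opening: 0.0278
12.0333 tcp [0.6047 0.0681 0.4855] roll off -0.32 pitch off -0.5 yaw 176.0 tip [0.6027 0.07   0.1691] to go [ 23.   71.5 -84.1] F [-0.2  0.1 -1.8] q [-0.01  0.46  1.12  0.    1.56 -1.52]
```

```bash
python3 -m creep '[[[4,15,2,0,-0.4,0],[5,19,2,0,-0.2,0],[5,19,2,0,-0.2,0],[4,15,2,0,-0.1,0],[0,0,0,0,0,0]]]'; python3 -m creep '[[[0,0,0,0,0,0]]]'; python3 st.py
```

```text
time: 12.45
tool_pos: [0.6232, 0.136, 0.4913]
tool_rot: [3.138, 0.014, 3.063]
contact_force: [0.4, 0.0, -1.3]
opening: 0.0281
time: 12.53
tool_pos: [0.6233, 0.1365, 0.4905]
tool_rot: [3.139, 0.012, 3.064]
contact_force: [-0.1, -0.8, -1.7]
opening: 0.0283
12.5333 tcp [0.6233 0.1365 0.4905] roll off -0.36 pitch off 0.14 yaw 175.6 tip [0.6249 0.1384 0.1741] to go [  0.8   3.1 -89.1] F [-0.1 -0.8 -1.7] q [ 0.1   0.52  1.02  0.    1.6  -1.4 ]
```

```bash
python3 -m creep '[[[1,5,-8,-0.36,0,0],[0,0,-6,0,0,0],[0,0,0,0,0,0],[0,0,0,0,0,0]]]'; python3 st.py; python3 - <<'E'
from h import *
T=toolT(); np.save('w8T.npy',T); i=viewer.read_camera('wrist'); S=viewer.read_camera('side'); t=viewer.read_camera('top'); cv2.imwrite('pics/w8.png',i); cv2.imwrite('pics/s8.png',S); cv2.imwrite('pics/t8.png',t)
a=np.zeros((500,800,3),np.uint8); a[:]=0
a[:,:480]=cv2.resize(i[150:250,270:366],None,fx=5,fy=5,interpolation=cv2.INTER_CUBIC); a[:,484:784]=cv2.resize(S[130:230,290:350],None,fx=5,fy=5,interpolation=cv2.INTER_CUBIC); cv2.imwrite('pics/c8.png',a)
E
```

```text
time: 12.87
tool_pos: [0.6242, 0.1404, 0.4731]
tool_rot: [-3.136, 0.01, 3.062]
contact_force: [0.2, -1.4, -1.7]
opening: 0.0278
12.8667 tcp [0.6242 0.1404 0.4731] roll off 0.1 pitch off -0.02 yaw 175.5 tip [0.6247 0.1399 0.1567] to go [  1.    1.6 -71.7] F [ 0.2 -1.4 -1.7] q [ 0.1   0.53  1.05 -0.01  1.56 -1.39]
```

View pics/c8.png

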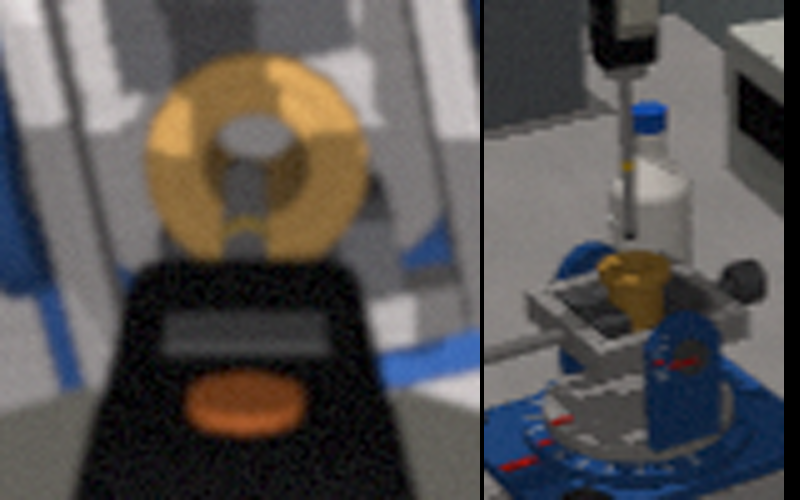

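The wrist half shows the bush flange spanning x 147–370, top at 52, bore centre about (255,165), with the tube tip over the bore at about (245,157). The side half shows the tube vertical above the bush. That was my 12th view, so from here I measure numerically.

```bash
cat > bm.py <<'E'
from h import *
import sys
n=sys.argv[1]; i=cv2.imread(f'pics/w{n}.png'); T=np.load(f'w{n}T.npy'); hsv=cv2.cvtColor(i,cv2.COLOR_BGR2HSV); m=cv2.inRange(hsv,(12,90,50),(24,255,255)); m[200:]=0; m[:150]=0; m[:,:290]=0; m[:,:]*=1; m[:,352:]=0
k=cv2.morphologyEx(m,cv2.MORPH_OPEN,np.ones((3,3),np.uint8)); cs=max(cv2.findContours(k,0,cv2.CHAIN_APPROX_NONE)[0],key=cv2.contourArea)
hull=cv2.convexHull(cs)[:,0]; c0=np.array([hull[:,0].mean(),182]); P=[]
for a in np.radians(np.arange(-190,11,4)):   # upper arc, radial search outwards->in
    for r in np.arange(34,12,-.25):
        q=c0+r*np.array([np.cos(a),np.sin(a)])
        if k[int(round(q[1])),int(round(q[0]))]: P.append(onz('wrist',q,.135,T)[:2]); break
P=np.array(P); from scipy.optimize import least_squares
f=lambda v:np.hypot(*(P-v[:2]).T)-v[2]; s=least_squares(f,[*P.mean(0),.024],loss='soft_l1',f_scale=.0005); print('flange centre,r',s.x,'rms',np.sqrt((f(s.x)**2).mean()),len(P))
ey=T[:3,1]; ex=T[:3,0]; np.save('mouth.npy',s.x[:2])
g=cv2.cvtColor(i,cv2.COLOR_BGR2GRAY); 
print('col profile rows170-200',g[170:200,317:321].mean(1).astype(int).tolist())
for r in (186,189,192): print(r,g[r,304:336].tolist())
E
python3 bm.py 8
```

```text
flange centre,r [0.62629811 0.1413903  0.02316361] rms 0.0004001101184661572 51
col profile rows170-200 [113, 109, 109, 113, 119, 122, 120, 122, 121, 120, 108, 84, 66, 68, 69, 71, 71, 72, 69, 71, 72, 70, 73, 83, 90, 91, 83, 75, 72, 70]
186 [111, 111, 101, 109, 108, 106, 99, 85, 66, 62, 63, 69, 72, 71, 71, 69, 73, 72, 66, 66, 66, 66, 63, 65, 65, 59, 72, 89, 104, 107, 108, 105]
189 [111, 109, 109, 104, 111, 109, 112, 107, 94, 83, 69, 67, 74, 72, 74, 67, 72, 68, 64, 67, 65, 67, 65, 60, 72, 82, 96, 105, 109, 106, 103, 109]
192 [114, 113, 117, 111, 109, 107, 107, 111, 109, 106, 91, 82, 73, 70, 79, 75, 71, 75, 74, 75, 85, 88, 94, 101, 101, 107, 107, 109, 107, 106, 105, 108]
```

```bash
python3 - <<'E'
from h import *
o,d=ray('wrist',(318.7,181.2),np.eye(4)); e=o+d*(.3164-o[2])/d[2]; t=e-[.004,0,0]; print('tip in tool',t)
T=np.load('w8T.npy'); p=(T@np.r_[t,1])[:3]; m=np.load('mouth.npy'); print('tip',p,'to mouth mm',(m-p[:2])*1e3)
# side/top check: tube in side image rows 150-185: dark/grey edges
S=cv2.cvtColor(cv2.imread('pics/s8.png'),cv2.COLOR_BGR2GRAY)
print('exp side tip',proj('side',p),'tube mid',proj('side',p+[0,0,.08]))
for r in (148,152,156,168,172,175): print(r,S[r,310:326].tolist())
print('colprofile',S[168:184,318:321].mean(1).astype(int).tolist())
E
```

```text
tip in tool [0.00279737 0.00096441 0.3164    ]
tip [0.62438113 0.13968386 0.15673599] to mouth mm [1.91697921 1.70644743]
exp side tip [318.88637464 176.54839149] tube mid [318.27373499 153.07034857]
148 [67, 100, 126, 131, 130, 129, 116, 74, 72, 94, 130, 126, 125, 131, 127, 129]
152 [86, 85, 87, 85, 82, 83, 87, 88, 71, 72, 67, 65, 67, 71, 67, 55]
156 [128, 129, 130, 132, 133, 130, 119, 86, 74, 63, 51, 54, 43, 44, 52, 82]
168 [134, 132, 133, 134, 126, 121, 139, 131, 69, 89, 139, 176, 177, 176, 175, 169]
172 [133, 133, 131, 131, 125, 112, 99, 92, 74, 77, 95, 113, 112, 113, 114, 113]
175 [130, 131, 129, 131, 122, 100, 98, 92, 74, 73, 87, 113, 113, 114, 113, 112]
colprofile [99, 94, 88, 79, 82, 81, 79, 78, 65, 53, 108, 109, 75, 66, 63, 64]
```

```bash
sed -i 's/\[.0025,.0012,.3164,1\]/[.0028,.0010,.3164,1]/; s/\[.6257,.1415,.085\]/[.6263,.1414,.085]/' st.py; python3 -m creep '[[[2,1.7,-4,0,0,0],[0,0,-4,0,0,0],[0,0,0,0,0,0],[0,0,0,0,0,0]]]'; python3 st.py
```

```text
time: 13.35
tool_pos: [0.6265, 0.1415, 0.466]
tool_rot: [-3.137, 0.013, 3.061]
contact_force: [0.2, -0.6, -1.5]
opening: 0.0286
13.35 tcp [0.6265 0.1415 0.466 ] roll off 0.07 pitch off 0.15 yaw 175.4 tip [0.6277 0.141  0.1496] to go [ -1.4   0.4 -64.6] F [ 0.2 -0.6 -1.5] q [ 0.1   0.53  1.05 -0.01  1.54 -1.39]
```

```bash
python3 -m creep '[[[-0.6,0.4,-5,0,0.15,0],[0,0,-5,0,0,0],[0,0,0,0,0,0],[0,0,0,0,0,0]]]'; python3 st.py; python3 st.py | cut -c1-60;  python3 - <<'E'
from h import *
T=toolT(); np.save('w9T.npy',T); i=viewer.read_camera('wrist'); cv2.imwrite('pics/w9.png',i)
E
python3 bm.py 9
```

```text
time: 13.68
tool_pos: [0.6258, 0.142, 0.4548]
tool_rot: [-3.137, 0.01, 3.061]
contact_force: [-0.5, 0.0, -1.3]
opening: 0.0277
13.6833 tcp [0.6258 0.142  0.4548] roll off 0.08 pitch off -0.02 yaw 175.4 tip [0.6259 0.1414 0.1384] to go [  0.4  -0.  -53.4] F [-0.5  0.  -1.3] q [ 0.11  0.54  1.08 -0.01  1.52 -1.38]
13.6833 tcp [0.6258 0.142  0.4548] roll off 0.08 pitch off -
flange centre,r [0.62619176 0.14134635 0.02315903] rms 0.00035662689267708505 51
col profile rows170-200 [112, 111, 108, 107, 105, 112, 118, 120, 120, 120, 110, 86, 68, 68, 68, 73, 71, 71, 70, 71, 70, 69, 75, 85, 92, 93, 84, 74, 74, 70]
186 [107, 106, 107, 93, 79, 66, 63, 62, 63, 65, 66, 66, 69, 72, 70, 71, 72, 66, 63, 66, 63, 61, 59, 64, 56, 65, 78, 94, 105, 104, 106, 105]
189 [106, 108, 109, 106, 93, 76, 65, 64, 65, 67, 67, 68, 67, 74, 71, 69, 72, 66, 71, 64, 63, 65, 63, 59, 64, 75, 96, 105, 105, 103, 108, 103]
192 [104, 109, 112, 110, 109, 101, 85, 73, 65, 63, 68, 69, 75, 74, 74, 78, 74, 76, 65, 67, 66, 65, 68, 71, 84, 96, 107, 107, 105, 105, 105, 110]
```

Tip is 0.3 mm from the mouth centre and about 3 mm above the rim; the bore edges in the image (308.5–329.3) centre at 318.9 against the tube's 318.7. I'll descend.

```bash
python3 -m creep '[[[0.4,0,-4,0,0,0],[0,0,-5,0,0,0],[0,0,-5,0,0,0],[0,0,0,0,0,0]]]'; python3 st.py
```

```text
time: 14.07
tool_pos: [0.6262, 0.142, 0.4396]
tool_rot: [-3.137, 0.01, 3.061]
contact_force: [0.0, 0.1, -2.1]
opening: 0.0279
14.0667 tcp [0.6262 0.142  0.4396] roll off 0.08 pitch off 0.01 yaw 175.4 tip [0.6265 0.1415 0.1232] to go [ -0.2  -0.1 -38.2] F [ 0.   0.1 -2.1] q [ 0.11  0.54  1.11 -0.01  1.48 -1.38]
```

```bash
python3 -m creep '[[[0,0,0,0,0,0]]]'; python3 st.py
```

```text
time: 14.15
tool_pos: [0.6262, 0.142, 0.4392]
tool_rot: [-3.137, 0.01, 3.061]
contact_force: [-0.2, 0.2, -1.5]
opening: 0.0283
14.15 tcp [0.6262 0.142  0.4392] roll off 0.08 pitch off -0.02 yaw 175.4 tip [0.6264 0.1414 0.1228] to go [ -0.1  -0.  -37.8] F [-0.2  0.2 -1.5] q [ 0.11  0.54  1.11 -0.01  1.48 -1.38]
```

```bash
python3 -m creep '[[[0,0,-5,0,0,0],[0,0,-5,0,0,0],[0,0,-5,0,0,0],[0,0,-5,0,0,0],[0,0,0,0,0,0]]]'; python3 st.py
```

```text
time: 14.57
tool_pos: [0.6261, 0.142, 0.4171]
tool_rot: [-3.137, 0.01, 3.061]
contact_force: [-0.3, -0.2, -0.7]
opening: 0.0277
14.5667 tcp [0.6261 0.142  0.4171] roll off 0.08 pitch off -0.03 yaw 175.4 tip [0.6263 0.1415 0.1006] to go [  0.   -0.1 -15.6] F [-0.3 -0.2 -0.7] q [ 0.11  0.55  1.15 -0.01  1.43 -1.38]
```

```bash
python3 -m creep '[[[0,0,-4,0,0,0],[0,0,-4,0,0,0],[0,0,-3,0,0,0],[0,0,0,0,0,0],[0,0,0,0,0,0]]]'; python3 st.py
python3 - <<'E'
from h import *
T=toolT(); np.save('w10T.npy',T); i=viewer.read_camera('wrist'); S=viewer.read_camera('side'); cv2.imwrite('pics/w10.png',i); cv2.imwrite('pics/s10.png',S)
g=cv2.cvtColor(i,cv2.COLOR_BGR2HSV)
print('wrist H,S col 318-319 rows 176-206'); print(g[176:206,318].tolist())
print('side exp band',proj('side',[.6263,.1414,.138]),'rim',proj('side',[.6263,.1414,.135]))
h=cv2.cvtColor(S,cv2.COLOR_BGR2HSV); print('side col'); 
for c in (318,319,320): print(c,S[170:190,c].tolist())
E
```

```text
time: 14.98
tool_pos: [0.6261, 0.142, 0.4044]
tool_rot: [-3.137, 0.009, 3.061]
contact_force: [-0.6, 0.3, -1.3]
opening: 0.0278
14.9833 tcp [0.6261 0.142  0.4044] roll off 0.09 pitch off -0.06 yaw 175.4 tip [0.6261 0.1414 0.088 ] to go [ 0.2 -0.  -3. ] F [-0.6  0.3 -1.3] q [ 0.11  0.56  1.17 -0.01  1.4  -1.38]
wrist H,S col 318-319 rows 176-206
[[18, 142, 138], [17, 146, 136], [18, 147, 134], [18, 148, 131], [18, 141, 139], [18, 146, 140], [19, 149, 139], [18, 148, 138], [18, 143, 134], [18, 140, 129], [18, 119, 109], [10, 66, 93], [18, 17, 75], [30, 4, 70], [0, 0, 72], [0, 4, 72], [17, 57, 81], [19, 114, 101], [21, 156, 113], [21, 117, 113], [22, 74, 86], [150, 14, 75], [170, 11, 72], [160, 11, 71], [0, 4, 61], [0, 10, 51], [45, 17, 30], [114, 64, 20], [0, 75, 17], [174, 116, 11]]
side exp band [319.37723739 181.52781843] rim [319.39877055 182.36834664]
side col
318 [[73, 75, 78], [68, 72, 75], [74, 75, 78], [78, 82, 84], [75, 78, 79], [76, 80, 81], [75, 77, 80], [76, 78, 80], [71, 74, 76], [74, 75, 78], [60, 67, 75], [50, 60, 67], [16, 71, 93], [12, 66, 85], [40, 60, 72], [38, 91, 124], [34, 85, 114], [27, 63, 87], [20, 59, 82], [29, 64, 87]]
319 [[75, 77, 80], [73, 75, 79], [72, 73, 74], [73, 75, 78], [70, 72, 73], [71, 73, 76], [72, 72, 73], [71, 72, 75], [67, 68, 70], [69, 69, 71], [70, 72, 74], [69, 72, 74], [9, 89, 114], [32, 83, 99], [55, 62, 69], [22, 60, 83], [32, 79, 108], [22, 62, 87], [27, 59, 84], [22, 62, 86]]
320 [[101, 105, 108], [87, 88, 92], [88, 90, 95], [87, 91, 92], [85, 85, 90], [82, 84, 88], [81, 85, 88], [80, 84, 87], [83, 87, 91], [82, 84, 86], [63, 71, 78], [59, 72, 81], [11, 80, 102], [35, 72, 88], [43, 53, 62], [24, 63, 85], [27, 69, 96], [26, 63, 88], [23, 59, 83], [24, 62, 86]]
```

```bash
python3 -m creep '[[[0.1,0,-2.8,0,0,0],[0,0,0,0,0,0],[0,0,0,0,0,0],[0,0,0,0,0,0]]]'; python3 st.py
python3 - <<'E'
from h import *
T=toolT(); np.save('w11T.npy',T); i=viewer.read_camera('wrist'); S=viewer.read_camera('side'); cv2.imwrite('pics/w11.png',i); cv2.imwrite('pics/s11.png',S); cv2.imwrite('pics/t11.png',viewer.read_camera('top'))
for c in (318,319,320): print(c,S[179:189,c].tolist())
g=cv2.cvtColor(i,cv2.COLOR_BGR2HSV); print(g[190:199,318].tolist())
gr=cv2.cvtColor(i,cv2.COLOR_BGR2GRAY)
for r in (186,189,192): print(r,gr[r,300:338].tolist())
for z in (.132,.135,.138): print('front of tube row',proj('wrist',np.r_[(T@[.0028-.0005+.004,.001,T[2,3]-z,1])[:2],z],T), 'side',proj('side',np.array([.6263,.1414,z])+.004*np.array([-.37,-.93,0])))
# balls / vise check top+side before/after
for n in ('side','top'):
    a=cv2.cvtColor(cv2.imread(f'pics/{n}4.png'),cv2.COLOR_BGR2GRAY); b=cv2.cvtColor(cv2.imread(f"pics/{n[0]}11.png"),cv2.COLOR_BGR2GRAY)
    x,y=proj(n,[.4686,.1205,.1]).astype(int)
    for q in (a,b):
        m=cv2.inRange(q[y-9:y+10,x-9:x+10],0,50); st=cv2.connectedComponentsWithStats(m); print(n,[(st[3][k]+[x-9,y-9]).round(1).tolist()+[int(st[2][k,4])] for k in range(1,st[0])])
E
python3 bm.py 11 | head -1
```

```text
time: 15.42
tool_pos: [0.6263, 0.142, 0.4022]
tool_rot: [-3.137, 0.01, 3.061]
contact_force: [0.2, 1.4, -1.8]
opening: 0.028
15.4167 tcp [0.6263 0.142  0.4022] roll off 0.08 pitch off 0.02 yaw 175.4 tip [0.6267 0.1414 0.0858] to go [-0.4 -0.  -0.8] F [ 0.2  1.4 -1.8] q [ 0.11  0.56  1.18 -0.01  1.39 -1.38]
318 [[83, 85, 89], [66, 73, 80], [47, 60, 73], [35, 63, 77], [21, 70, 89], [28, 62, 81], [37, 90, 124], [34, 85, 118], [23, 60, 87], [21, 59, 81]]
319 [[72, 71, 73], [70, 70, 74], [68, 70, 70], [50, 75, 86], [10, 87, 111], [45, 71, 83], [23, 60, 83], [35, 85, 118], [29, 68, 91], [27, 60, 83]]
320 [[74, 77, 78], [61, 67, 74], [60, 66, 74], [38, 76, 93], [11, 84, 107], [41, 64, 75], [25, 61, 85], [25, 67, 93], [28, 65, 87], [21, 60, 84]]
[[90, 4, 72], [30, 7, 73], [20, 57, 80], [20, 118, 99], [20, 153, 115], [21, 125, 110], [19, 69, 92], [175, 21, 74], [120, 4, 72]]
186 [159, 160, 156, 154, 157, 157, 158, 159, 161, 156, 154, 139, 121, 113, 106, 105, 96, 94, 91, 93, 92, 99, 102, 104, 103, 105, 111, 107, 109, 108, 111, 112, 111, 108, 107, 106, 110, 106]
189 [114, 106, 110, 110, 107, 108, 104, 107, 104, 101, 101, 109, 117, 110, 99, 78, 76, 69, 70, 71, 70, 71, 83, 99, 111, 116, 110, 109, 104, 103, 109, 109, 108, 109, 105, 106, 108, 105]
192 [110, 108, 110, 108, 108, 104, 96, 91, 74, 71, 68, 80, 96, 104, 90, 78, 75, 78, 74, 76, 74, 72, 74, 94, 110, 101, 90, 76, 64, 74, 88, 96, 105, 104, 106, 106, 107, 106]
front of tube row [318.78707055 193.45776571] side [319.427722   183.74944365]
front of tube row [318.7909874 194.3632796] side [319.4061887  182.90918872]
front of tube row [318.79499234 195.28960635] side [319.38460753 182.0670658 ]
side [[275.1, 205.1, 53]]
side [[275.1, 205.1, 53]]
top [[286.9, 239.0, 89]]
top [[287.0, 238.9, 92]]
flange centre,r [0.62496506 0.14144261 0.02239172] rms 0.0003128553752081027 38
```

```bash
python3 -m creep '[[[-0.4,0,-0.8,0,0,0],[0,0,0,0,0,0],[0,0,0,0,0,0],[0,0,0,0,0,0]]]'; python3 st.py
python3 - <<'E'
from h import *
T=toolT(); i=viewer.read_camera('wrist'); cv2.imwrite('pics/w12.png',i); g=cv2.cvtColor(i,cv2.COLOR_BGR2HSV); print('rows 182-198 sat',g[182:199,317:320,1].mean(1).astype(int).tolist())
for dx in (-.002,0,.002):
    print(dx,'rim near row',proj('wrist',(T@[.0023+dx+.011,.001,T[2,3]-.135,1])[:3],T)[1],'tube front',proj('wrist',(T@[.0063,.001,T[2,3]-.135,1])[:3],T)[1], 'flange near',proj('wrist',(T@[.0023+dx+.024,.001,T[2,3]-.135,1])[:3],T)[1])
print('sat rows 160-182',g[160:182,317:320,1].mean(1).astype(int).tolist())
E
```

```text
time: 15.9
tool_pos: [0.6259, 0.142, 0.4016]
tool_rot: [-3.137, 0.011, 3.061]
contact_force: [0.7, -0.4, -1.0]
opening: 0.0274
15.9 tcp [0.6259 0.142  0.4016] roll off 0.07 pitch off 0.05 yaw 175.4 tip [0.6264 0.1415 0.0851] to go [-0.1 -0.1 -0.1] F [ 0.7 -0.4 -1. ] q [ 0.11  0.56  1.18 -0.01  1.39 -1.38]
rows 182-198 sat [148, 146, 145, 146, 133, 98, 46, 13, 9, 11, 43, 115, 141, 129, 68, 16, 8]
-0.002 rim near row 188.63421581346685 tube front 194.53902645459632 flange near 173.03520150608415
0 rim near row 186.25678179793252 tube front 194.53902645459632 flange near 170.6068294381137
0.002 rim near row 183.87083151595562 tube front 194.53902645459632 flange near 168.17159102646647
sat rows 160-182 [12, 12, 8, 9, 12, 13, 13, 12, 14, 8, 47, 107, 143, 148, 144, 146, 143, 145, 146, 145, 145, 144]
```

Rim, flange and band rows agree with a centred, level fit to within about 1 mm, and the ball's position in the images hasn't changed. Handing in.

```bash
python3 -m creep '[[[0,0,0,0,0,0],[0,0,0,0,0,0],[0,0,0,0,0,0]]]'; python3 st.py; python3 -c "
from cell import robot
print(robot.hand_in())"
```

```text
time: 16.2
tool_pos: [0.6259, 0.142, 0.4016]
tool_rot: [-3.137, 0.011, 3.061]
contact_force: [-0.1, 0.1, -2.1]
opening: 0.0279
16.2 tcp [0.6259 0.142  0.4016] roll off 0.07 pitch off 0.06 yaw 175.4 tip [0.6265 0.1415 0.0852] to go [-0.2 -0.1 -0.2] F [-0.1  0.1 -2.1] q [ 0.11  0.56  1.18 -0.01  1.39 -1.38]
the job is handed in; nothing more can be done
None
```

I brought the vise back to zero with its ball-ended lever. Then I took the largest scope from the grey stand and lowered its tube into the bush until the yellow band was level with the rim. I handed in at 16.2 s with the gripper still holding it, motionless.

**Vise:** the last checks gave swivel about -0.6° (±0.4°) and tilt 0 to -1°. The wrist-only tilt estimate from the bush came out at -5°. I put most of that down to the blue mask eroding the base plate's edges, and allowing for that still left about -2°. The side view disagreed and put it at zero within about 0.5°. The ball did not move in the side and top views during the insertion.

**Scope:** at the end, the tip read about 0.3 mm from the centre of the bore. The band read 0.2 mm above rim height by the arm's pose, and the side view agreed within about 1 mm. No contact showed in the wrist force, which stayed at about the scope's weight.

**Checks that disagreed:** one wrist-image check (gap from the bore's near edge to the tube) suggested about 1 mm off centre along the lever direction. The flange-edge check suggested only 0.2 mm. A late flange fit, partly hidden by the scope, gave a centre 1.3 mm off, and I discounted it. I did not separately check that the other things on the bench stayed in place after the last move.

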